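Park the freshly lacquered hinge cover at the pine dowel

TASK

The lacquer on the heavy hinged cover plate is still wet, so without touching the plate or its counterweight, rock the hinge post with its red-knobbed tiller so that the plate drifts off its stop, swings round to the green-topped pine dowel and comes to rest lined up with it. Do not let the plate swing into its far stop or knock back against its first one, leave the other things alone, and finish with the post trimmed plumb so that the plate stays there by itself when you let go of the knob.

Things in the scene. Friction and masses are not known exactly. Their poses are not given: they have to be found in the camera images.
- foot: Grey foot plate 200 x 160 x 12 mm of the hinge stand, screwed to the sill. Origin: centre of its underside, directly below the post. Its x axis runs along the rocking pin (40 mm above the sill) and points from the post away from the knob; y is to the left of that, z up.
- rocker (a joint): Rocking angle (rad) of the rocker that carries the post, about the pin; 0 = post square to the foot. Positive leans post and knob to foot +y and makes the plate accelerate towards foot +y (positive swing). Range -0.16 to 0.16, at the start -0.14 to -0.09. Friction about 0.9 N m: it takes about 5 N at the knob and stays where it is left.
- knob (a point): Centre of the red ball knob, 36 mm diameter, on a 13 mm stem. In the foot frame at x = -190 mm, y = 200 mm * sin(rocker), z = 40 mm + 200 mm * cos(rocker). Grip it from above, fingers closing along foot y; move it along its arc about the pin. The counterweight sweeps beside the stem, to 130 mm from the post and up to 170 mm above the sill.
- swing (a joint): Angle (rad) of the plate about the post: 0 = pointing along foot +x, positive to foot +y. Stops at -1.0 and 1.0; it starts at rest leaning on the stop at -1.0. Nominal acceleration: 9.6 rad/s2 per rad of lean, times cos(swing); less 0.13 dry friction and 0.25 1/s times speed. Lean = rocker + a fixed unknown error of up to 0.045 either way: rocker 0 is not plumb.
- cover: Swinging cover, wet: aluminium-faced plate 30 to 240 mm from the post, 90 mm high, 8 mm thick, lower edge 90 mm above the sill, green outer edge; opposite, a steel counterweight 40 x 50 x 50 mm. 1.6 kg, inertia 0.024 kg m2 about the post, out of balance 0.0235 kg m to the plate side, each -25 to +30 percent. Lean under 0.013 rad leaves it at rest. Origin on the post at pin height, x to the plate.
- marker (a joint): Angle (rad) at which the pine dowel stands around the post, measured like swing; the plate is lined up when swing = marker. Between -0.1 and 0.6. It does not move.
- mark_line (a point): Frame on the post axis at pin height (40 mm above the sill) whose x axis points level at the pine dowel. The dowel, 30 mm diameter, 120 mm tall, green top, stands on a steel strip 275 mm from the post; the plate passes inside it without touching and is lined up when its x axis lies along this one.
- clamp: White plastic spring clip clamp lying flat, 110 mm long; origin under its centre. Bystander.
- level: Chrome spirit level 200 x 22 x 40 mm; origin under its centre. Bystander.
- tumbler: Glass tumbler of silver screws, 72 mm diameter, 95 mm high; origin under its centre. Bystander.
- dowel: Second pine dowel standing on end, 30 mm diameter, 120 mm tall, loose; origin under its centre. Bystander.
- lacquer: Tin of lacquer with green label, 80 mm diameter, 100 mm high; origin under its centre. Bystander.
- driver: Screwdriver lying on the sill; origin under its centre. Bystander.

How it is judged:
By the outcome, as a careful person would: the job done as asked, in the order asked, and still so for the second after the job is handed in, with the robot touching nothing.
It also fails if it takes over 56 s, if anything falls off the work surface, if the arm or the gripper's body presses on something with over 40 N, if the wrist force passes 120 N, or if a joint passes its speed limit or range.

ROBOT

A 7-joint arm with a two-finger parallel gripper is mounted at the origin on the work surface. World frame = base frame: x ahead of the robot, y to its left, z up, the work surface at z = 0. Lengths are in m, angles in rad, forces in N, time in s.
With the tool pointing down it reaches from about 0.425 to 0.875 m from the base axis. Payload 4.7 kg.
Tool frame: the origin (TCP) lies midway between the tips of the shut fingers; the grasp point (between the pads) lies 19 mm behind it; z points along the fingers, y is the line along which they close (so a half turn about z gives the same grasp; the last joint's range is limited). The gripper opens to 87 mm and grips with 3 to 60 N. Pads are 19 mm wide; open, the fingers measure 117 mm over their backs; the gripper's body (75 mm by 190 mm) begins 51 mm behind the grasp point.
Start: joints at [1.278, 0.321, -0.07, 1.45, 0.023, 1.371, -0.057], TCP at [0.196, -0.62, 0.223] pointing down, gripper open.
Joint ranges: [-2.86, 2.86], [-0.3, 2.09], [-1.38, 1.24], [0.06, 2.45], [-1.56, 4.7], [0.09, 2.05], [-2.69, 2.69]. Speed limits (rad/s): [2.57, 2.57, 3.14, 3.14, 3.14, 3.14, 3.14].

INTERFACE

Orientations are given as a rotation vector (axis times angle).
In Python, from bench import ctrl gives the robot as it stands. The module is installed in compiled form; this text tells all that it offers.
- The arm moves only by the tool carry_out, never from a script. Its argument "steps" is a list of rows, each a list of 7 numbers: the turn, a rotation vector about the world's x, y, z in degrees, then the shift along the world's x, y, z in cm, then the opening, from 0 (shut) to 1 (fully open). A call has 1 to 12 rows; each row is the pose to reach, as a shift and turn from the pose commanded when the call began; what a row does not reach only later rows make up. A row lasts 1/10 s, in which the tool goes at most 50 mm and 8.59 degrees, less where a joint would pass 70% of its speed; a pose out of reach is approached as far as the arm can. A call with a gripper value outside its range is refused whole. The fingers move at their own pace and stop on an object; "squeeze" is the grip in N (left out, the last holds). Time passes only in rows, so rows that repeat a pose let the fingers close. It gives the time, the measured TCP pose, the force, the opening and the grip force at its end, in the units of the state.
- ctrl.get_state(): the state, without advancing time (a new reading comes with each control period).
- ctrl.get_image(name): name is "scene" or "top" or "wrist"; returns a dict with "pixels" (420x560x3 uint8, red, green, blue), "camera_matrix" (3x3 intrinsics, pixels), "k1" (the pictures are not rectified: a ray, as slopes to the right and down, at radius r is drawn at 1 + k1 r^2 times it, then the intrinsics apply), "cam_to_world" (4x4, takes a point from camera to world coordinates); the wrist camera has in their place "T_tool_cam" (4x4, takes a point from camera to tool coordinates, whose origin is the TCP and whose axes are the flange's). Camera axes: x right, y down, z forward; pixel columns grow to the right and rows downward; lengths in m; the calibration is good to about 2 mm. A picture is of the moment at which its call begins: read the wrist's pose just before it. There is no depth.
- ctrl.close_job(): hands the job in; it is judged then, once.
The state is a dict: "time": time; "joint_positions": joint angles; "qd": joint speeds; "joint_torque": joint torques, N m; "position": TCP position; "tool_rot": TCP orientation; "ft_force": force on the tool from outside, world axes, zero at the start; "torque": the same for the moment, N m; "grip_width": opening from 0.0 (shut) to 1.0 (fully open); "grip_force": force on a finger pad.
Only numpy, scipy, OpenCV 4.12 (cv2) and the standard library are available. Lean on these libraries where they do the work, as an engineer would, in place of code of your own. Each camera call takes 0.05 s, during which the arm holds its last target. There are 200 camera calls.

## Working session

There is one attempt and no reset: what is moved stays moved. The work goes in short steps, Python scripts to look and compute and a tool call to move; the robot and the scene stay as the last step left them, time stands still between calls to the robot, and variables do not carry over. Pictures are saved under pics/ and viewed, at most 10 in all, crops included, and the job is handed in when it is done.

Besides the shell and the picture viewer there is one more tool, called after "Call:" as a command line: name --pt "numbers of a row" for each row, then --argument value for the rest. carry_out: Moves the arm, as the interface text tells. Its arguments: {"type":"object","properties":{"steps":{"type":"array","items":{"type":"array","items":{"type":"number"}}},"squeeze":{"type":"number"}},"required":["steps"]}

```bash
mkdir -p pics; ls; python3 - <<'E'
from bench import ctrl
import cv2,numpy as np
np.set_printoptions(precision=4,suppress=True)
for n in("scene","top"):
    im=ctrl.get_image(n); cv2.imwrite(f"pics/{n}0.png",im["pixels"][:,:,::-1]); print(n,im["camera_matrix"],im["k1"],im["cam_to_world"])
s=ctrl.get_state();print(s)
E
```

```text
pics
scene [[387.5793   0.     283.089 ]
 [  0.     387.5793 207.869 ]
 [  0.       0.       1.    ]] -0.06267641526001864 [[-0.5696  0.6051 -0.5563  1.1557]
 [ 0.8217  0.4046 -0.4013  0.4877]
 [-0.0178 -0.6857 -0.7277  1.0338]
 [ 0.      0.      0.      1.    ]]
top [[491.1178   0.     280.705 ]
 [  0.     491.1178 214.9734]
 [  0.       0.       1.    ]] 0.039671737612536034 [[-0.0265 -0.9871  0.1578  0.1893]
 [-0.9994  0.0294  0.0162 -0.016 ]
 [-0.0207 -0.1573 -0.9873  2.0001]
 [ 0.      0.      0.      1.    ]]
{'time': 0.1, 'joint_positions': array([ 1.2781,  0.3218, -0.0701,  1.4516,  0.0226,  1.3708, -0.0569]), 'qd': array([-0.0004, -0.001 , -0.0016, -0.003 , -0.0005,  0.0014,  0.0007]), 'joint_torque': array([  0.0002, -49.2573,  -0.4056, -31.3397,  -0.0642,   0.0395,
         0.0001]), 'position': array([ 0.1961, -0.6192,  0.2216]), 'tool_rot': array([-3.103 , -0.4799,  0.0006]), 'ft_force': array([-0.2223, -0.5393,  0.3061]), 'torque': array([-0.0145,  0.0503, -0.0597]), 'grip_force': 0.0, 'grip_width': 1.0005748852377117}
```

View pics/scene0.png

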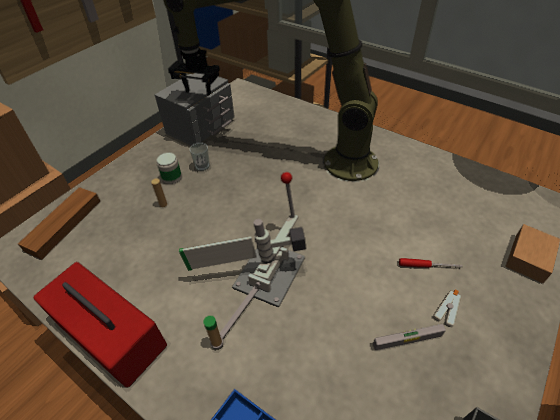

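View pics/top0.png

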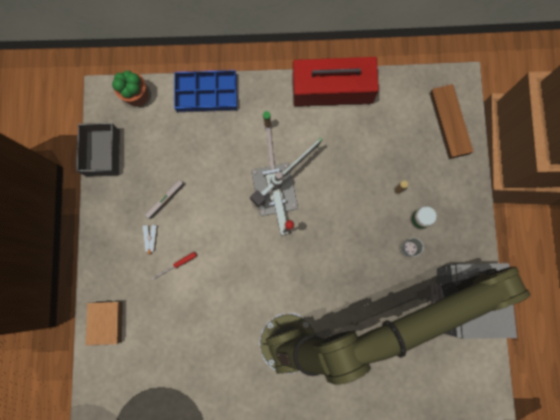

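The scene view shows the knob at (287,178), the marker's green top at (210,322), the plate's green edge at (184,259) and the foot around (270,285). In the top view the knob is at (289,225), the marker top at (267,116) and the plate edge at (321,143). Next I'll triangulate these points.

```bash
cat > h.py <<'E'
from bench import ctrl
import cv2,numpy as np
np.set_printoptions(precision=4,suppress=True)
def cam(n):
    im=ctrl.get_image(n); 
    if "cam_to_world" in im: im["T"]=im["cam_to_world"]
    return im
def ray(im,p):
    u=cv2.undistortPoints(np.array([[p]],float),im["camera_matrix"],np.array([im["k1"],0,0,0.]))[0,0]
    d=im["T"][:3,:3]@np.r_[u,1]; return im["T"][:3,3],d/np.linalg.norm(d)
def plane(im,p,z):
    o,d=ray(im,p); return o+d*(z-o[2])/d[2]
def tri(rs):
    A=sum(np.eye(3)-np.outer(d,d) for o,d in rs); b=sum((np.eye(3)-np.outer(d,d))@o for o,d in rs)
    x=np.linalg.solve(A,b); return x,[np.linalg.norm(np.cross(x-o,d)) for o,d in rs]
def proj(im,X):
    T=np.linalg.inv(im["T"]); x=T[:3,:3]@X+T[:3,3]
    return cv2.projectPoints(x[None],np.zeros(3),np.zeros(3),im["camera_matrix"],np.array([im["k1"],0,0,0.]))[0].ravel()
def blobs(im,col,box=None,amin=6):
    h=cv2.cvtColor(im["pixels"],cv2.COLOR_RGB2HSV); H,S,V=[h[:,:,i].astype(int) for i in range(3)]
    m={"red":((H<8)|(H>172))&(S>150)&(V>70),"green":(H>45)&(H<85)&(S>110)&(V>35)}[col].astype(np.uint8)
    if box: k=np.zeros_like(m);k[box[1]:box[3],box[0]:box[2]]=1;m*=k
    n,l,st,c=cv2.connectedComponentsWithStats(m)
    return [(*c[i],*st[i]) for i in range(1,n) if st[i][4]>=amin]
E
python3 - <<'E'
from h import *
S=cam("scene");T=cam("top")
for nm,im,box in(("scene",S,(150,150,330,360)),("top",T,(240,95,340,250))):
    for c in("red","green"):
        for b in blobs(im,c,box): print(nm,c,np.array(b))
a=cv2.resize(S["pixels"][200:330,160:330],None,fx=4,fy=4,interpolation=cv2.INTER_CUBIC)
cv2.imwrite("pics/s1.png",a[:,:,::-1])
a=cv2.resize(T["pixels"][100:245,235:335],None,fx=4,fy=4,interpolation=cv2.INTER_CUBIC)
cv2.imwrite("pics/t1.png",a[:,:,::-1])
E
```

```text
scene red [286.1081 176.2973 281.     172.      11.       9.      74.    ]
scene red [151.3 323.4 150.  319.    5.   10.   30. ]
scene green [173.7917 173.5917 164.     165.      17.      16.     120.    ]
scene green [184.4103 258.4103 179.     248.      12.      22.      78.    ]
scene green [209.8846 322.1615 204.     316.      13.      14.     130.    ]
top red [298.  95. 295.  95.   7.   1.   7.]
top red [288.913 224.5   286.    221.      7.      8.     46.   ]
top green [266.2  115.24 264.   113.     5.     6.    25.  ]
```

View pics/s1.png

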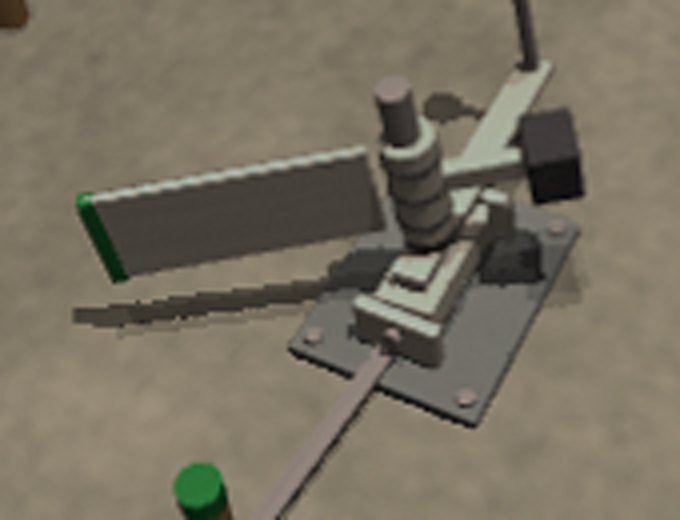

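View pics/t1.png

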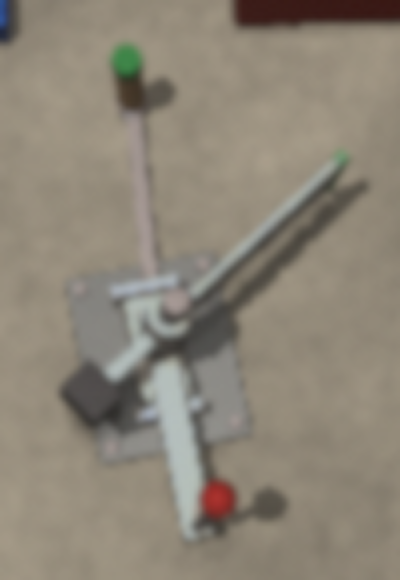

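The enlarged views show four foot bolts. In the top crop they are at (78,288), (204,262), (236,421) and (112,449), and in the scene crop three are at (313,336), (466,398) and (557,228). The plate rests on the −y side, with its green edge at crop (340,158).

```bash
python3 - <<'E'
from h import *
S=cam("scene");T=cam("top")
t=lambda p:((np.array(p)+.5)/4-.5+[235,100]); s=lambda p:((np.array(p)+.5)/4-.5+[160,200])
bt=[plane(T,t(p),.014) for p in((78,288),(204,262),(236,421),(112,449))] # +x+y,+x-y,-x-y,-x+y
bs=[plane(S,s(p),.014) for p in((466,398),(313,336),(557,228))] # which
for b in bt:print("top bolt",b)
for b in bs:print("sc bolt",b)
ct=[plane(T,t(p),.012) for p in((66,283),(213,252),(252,435),(100,464))]
print("top corners ctr",np.mean(ct,0), "bolts ctr",np.mean(bt,0))
def x2(a): 
    v=(a[0]-a[3])+(a[1]-a[2]); w=(a[0]-a[1])+(a[3]-a[2]); return np.arctan2(v[1],v[0]),np.arctan2(-w[0],w[1]),np.linalg.norm(v)/2,np.linalg.norm(w)/2
print(x2(bt),x2(ct))
cs=[plane(S,s(p),.012) for p in((475,425),(290,348),(580,230))];print("sc corners",np.array(cs),"ctr",(cs[1]+cs[2])/2)
for n,a,b in(("knob",(286.1,176.8),(288.9,224.5)),("greentop",(209.9,322.2),(266.2,115.24)),("edge",s((85,198)),t((340,158))),("posttop",s((394,86)),t((175,297)))):
    print(n,tri([ray(S,a),ray(T,b)]))
E
```

```text
top bolt [0.6925 0.1223 0.014 ]
top bolt [ 0.7162 -0.0094  0.014 ]
top bolt [ 0.5472 -0.0375  0.014 ]
top bolt [0.5219 0.0905 0.014 ]
sc bolt [0.6936 0.1202 0.014 ]
sc bolt [ 0.7159 -0.008   0.014 ]
sc bolt [0.5258 0.0912 0.014 ]
top corners ctr [0.6164 0.0414 0.012 ] bolts ctr [0.6195 0.0415 0.014 ]
(np.float64(0.17476332553813156), np.float64(0.18631089299937229), np.float64(0.1724111824270522), np.float64(0.1321162004996441)) (np.float64(0.16936932356522952), np.float64(0.1715387363533666), np.float64(0.19598746523235036), np.float64(0.15760930375301696))
sc corners [[ 0.7073  0.138   0.012 ]
 [ 0.7333 -0.0168  0.012 ]
 [ 0.5158  0.1069  0.012 ]] ctr [0.6246 0.045  0.012 ]
knob (array([ 0.4355, -0.0165,  0.2388]), [np.float64(0.0008218557897162326), np.float64(0.0008218557897161904)])
greentop (array([0.8935, 0.0613, 0.1273]), [np.float64(0.0008656876248428022), np.float64(0.0008656876248426579)])
edge (array([ 0.7793, -0.146 ,  0.1555]), [np.float64(0.001497613018086956), np.float64(0.0014976130180871213)])
posttop (array([0.6248, 0.0181, 0.2351]), [np.float64(0.0006880431865042407), np.float64(0.0006880431865040799)])
```

Foot frame: centre is about (0.620, 0.043), yaw about 0.175. The knob and the post top both give a rocker of about −0.13, and the knob height of 0.239 matches the expected value. The marker bearing comes to about −0.10. Now I'll approach the knob.

Call:
carry_out --pt "0 0 -0.6 3.1 3.6 1.3 1" --pt "0 0 -1.2 6.2 7.2 2.6 1" --pt "0 0 -1.9 9.3 10.8 3.9 1" --pt "0 0 -2.5 12.4 14.4 5.2 1" --pt "0 0 -3.2 15.5 18 6.5 1" --pt "0 0 -3.8 18.6 21.6 7.8 1" --pt "0 0 -4.4 21.7 25.2 9 1" --pt "0 0 -5.1 22.4 30 9.4 1" --pt "0 0 -5.7 23 35 9.4 1" --pt "0 0 -6.3 23.6 40 9.4 1" --pt "0 0 -7 24.2 45 9.4 1" --pt "0 0 -7.6 25 49.5 9.4 1"

```text
time: 1.5
position: [0.4461, -0.1222, 0.3169]
tool_rot: [3.129, 0.273, 0.001]
ft_force: [1.2, -0.5, -0.0]
grip_width: 1.0
grip_force: 0.0
```

Call:
carry_out --pt "0 0 0 0 0 0 1" --pt "0 0 0 0 0 0 1" --pt "0 0 0 0 0 0 1"

```text
time: 1.8
position: [0.4459, -0.126, 0.3165]
tool_rot: [3.129, 0.27, -0.001]
ft_force: [-0.1, -0.2, -0.2]
grip_width: 1.002
grip_force: 0.0
```

```bash
cat >> h.py <<'E'
def wrist():
    s=ctrl.get_state(); im=ctrl.get_image("wrist"); T=np.eye(4)
    T[:3,:3]=cv2.Rodrigues(np.array(s["tool_rot"]))[0]; T[:3,3]=s["position"]; im["T"]=T@im["T_tool_cam"]; return im
E
python3 - <<'E'
from h import *
W=wrist(); T=cam("top"); S=cam("scene")
print(W["T"],W["camera_matrix"][0,0])
for c in("red","green"): print(c,[np.array(b) for b in blobs(W,c)])
cv2.imwrite("pics/w2.png",W["pixels"][:,:,::-1])
r=[b for b in blobs(W,"red") if b[6]>60]
for b in r[:2]: print(tri([ray(W,b[:2]),ray(S,(286.1,176.8)),ray(T,(288.9,224.5))]))
E
```

```text
[[ 0.172  -0.9408 -0.2921  0.525 ]
 [-0.9851 -0.1642 -0.0515 -0.1132]
 [ 0.0005  0.2966 -0.955   0.4784]
 [ 0.      0.      0.      1.    ]] 325.78561234234905
red [array([ 129.2741,  205.1306,  107.    ,  183.    ,   46.    ,   44.    ,
       1554.    ])]
green [array([ 541.7792,  197.2567,  525.    ,  173.    ,   35.    ,   55.    ,
       1200.    ])]
(array([ 0.4354, -0.0167,  0.2385]), [np.float64(0.00027692017121557454), np.float64(0.000727164852978035), np.float64(0.000953079242270413)])
```

View pics/w2.png

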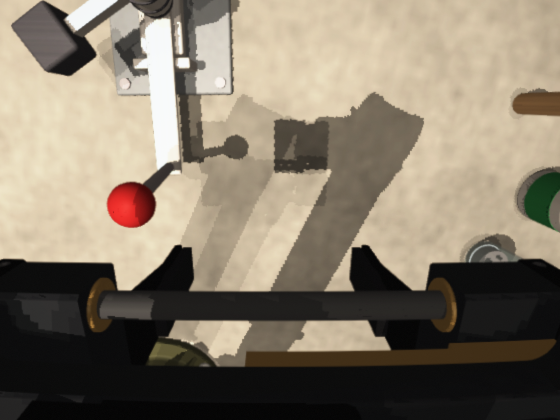

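The wrist view shows the knob at (130,205), the stem and tiller, the near foot bolts at (124,84) and (221,84), and the counterweight at (53,38). The three views agree on the knob to under 1 mm, at (0.4354, −0.0167, 0.2385).

Call:
carry_out --pt "0 0 0 -0.4 4 0 1" --pt "0 0 0 -0.8 8 0 1" --pt "0 0 0 -1.05 10.9 0 1" --pt "0 0 0 -1.05 10.9 -1.5 1" --pt "0 0 0 -1.05 10.9 -4 1" --pt "0 0 0 -1.05 10.9 -6.5 1" --pt "0 0 0 -1.05 10.9 -8.5 1" --pt "0 0 0 -1.05 10.9 -9.7 1" --pt "0 0 0 -1.05 10.9 -9.7 1" --pt "0 0 0 -1.05 10.9 -9.7 1"

```text
time: 2.95
position: [0.4362, -0.0162, 0.22]
tool_rot: [-3.13, -0.272, -0.001]
ft_force: [0.9, 0.3, -0.1]
grip_width: 0.998
grip_force: 0.0
```

```bash
python3 - <<'E'
from h import *
W=wrist(); print(ctrl.get_state()["position"],ctrl.get_state()["tool_rot"])
cv2.imwrite("pics/w3.png",W["pixels"][:,:,::-1])
for c in("red","green"): print(c,[np.array(b) for b in blobs(W,c)])
E
```

```text
[ 0.4365 -0.0161  0.2205] [3.1295 0.2722 0.0022]
red [array([298.5, 252.5, 295. , 249. ,   8. ,   8. ,   8. ]), array([ 274.29  ,  276.0317,  249.    ,  259.    ,   52.    ,   32.    ,
       1262.    ]), array([309., 278., 309., 275.,   1.,   7.,   7.])]
green []
```

View pics/w3.png

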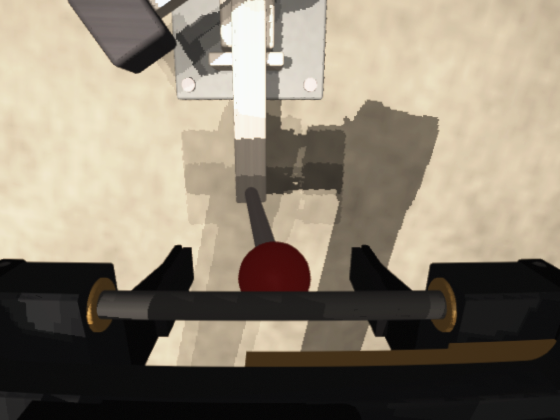

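The wrist view shows the knob centred between the open fingers at (275,277), and the near foot bolts at (188,85) and (310,85). Next I'll close the grip and refine the foot pose and marker angle.

Call:
carry_out --pt "0 0 0 0 0 0 0.3" --pt "0 0 0 0 0 0 0.3" --pt "0 0 0 0 0 0 0.3" --pt "0 0 0 0 0 0 0.3" --pt "0 0 0 0 0 0 0.3" --squeeze 20

```text
time: 3.5
position: [0.4358, -0.0157, 0.2197]
tool_rot: [3.13, 0.273, 0.0]
ft_force: [-0.4, 0.8, -0.0]
grip_width: 0.635
grip_force: 0.0
```

```bash
cat >> h.py <<'E'
import scipy.optimize as so
F=np.array([0.620,0.043,0]);YAW=0.175
def rot(a,ax): return cv2.Rodrigues(np.array(ax,float)*a)[0]
def platept(s,r,rad,z,F=None,yaw=None):
    F=globals()["F"] if F is None else F; yaw=YAW if yaw is None else yaw
    p=rot(r,[1,0,0])@np.array([rad*np.cos(s),rad*np.sin(s),z-.04])+[0,0,.04]
    return F+rot(yaw,[0,0,1])@p
def swing(im,uv,r):
    return so.minimize_scalar(lambda s:np.sum((proj(im,platept(s,r,.238,.135))-uv)**2),bounds=(-1.2,1.2),method="bounded")
E
python3 - <<'E'
from h import *
s=ctrl.get_state();print(s["time"],s["position"],s["grip_width"],s["grip_force"],s["ft_force"])
W=wrist();S=cam("scene");T=cam("top")
for p in((188,85),(310,85)): print("bolt",plane(W,p,.014))
for p in((177,99),(325,98)): print("corner",plane(W,p,.012))
for nm,im,box in(("scene",S,(150,200,330,360)),("top",T,(240,95,340,250))):
    for b in blobs(im,"green",box): print(nm,np.array(b))
for b in blobs(S,"green",(150,200,330,300)): r=swing(S,b[:2],-.13);print(r.x,r.fun**.5,proj(S,platept(r.x,-.13,.238,.135)))
print("mark region in scene at -0.1:",proj(S,platept(-.1,0,.238,.18)),proj(S,platept(-.1,0,.238,.09)),"top",proj(T,platept(-.1,0,.238,.18)))
cv2.imwrite("pics/s4.png",np.hstack([S["pixels"][130:360,120:340],T["pixels"][90:320,200:380]])[:,:,::-1].repeat(2,0).repeat(2,1)[:600])
E
```

```text
3.5 [ 0.4358 -0.0157  0.2197] 0.634730600949426 0.0 [-0.4323  0.8103 -0.0263]
bolt [0.5234 0.089  0.014 ]
bolt [ 0.5456 -0.0393  0.014 ]
corner [0.507  0.0998 0.012 ]
corner [ 0.5356 -0.0583  0.012 ]
scene [184.7945 259.3288 179.     250.      12.      20.      73.    ]
scene [209.8582 322.3433 204.     316.      13.      14.     134.    ]
top [266.2  115.24 264.   113.     5.     6.    25.  ]
-0.9093260240678587 3.652978005495636 [188.4318 258.9909]
mark region in scene at -0.1: [216.4723 301.2098] [221.4096 318.3294] top [266.0157 119.1683]
```

View pics/s4.png

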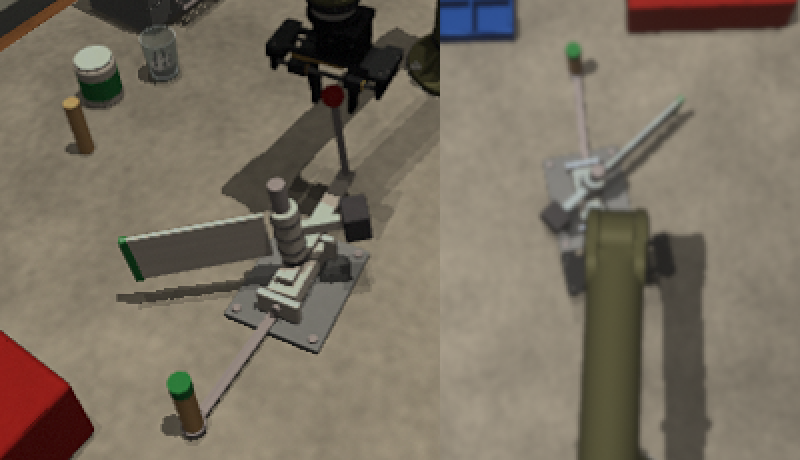

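The crops show both views clear of the arm: plate edge at scene (184,259), marker cap at (210,322), counterweight free of the fingers. The fingers are still closing, so I'll give them more rows. The lean sign in my model was reversed, so I'll fix that too.

Call:
carry_out --pt "0 0 0 0 0 0 0.3" --pt "0 0 0 0 0 0 0.3" --pt "0 0 0 0 0 0 0.3" --pt "0 0 0 0 0 0 0.3" --pt "0 0 0 0 0 0 0.3" --pt "0 0 0 0 0 0 0.3" --squeeze 20

```text
time: 4.25
position: [0.436, -0.0169, 0.2197]
tool_rot: [3.128, 0.272, 0.001]
ft_force: [1.2, -4.5, -0.7]
grip_width: 0.398
grip_force: 20.0
```

```bash
sed -i 's/rot(r,\[1,0,0\])/rot(-r,[1,0,0])/; s/0.620,0.043,0/0.620,0.0413,0/; s/YAW=0.175/YAW=0.174/' h.py
cat >> h.py <<'E'
def foot(p): return rot(-YAW,[0,0,1])@(np.array(p)-F)
def top_edge(im,box=(270,100,340,170)):
    "mean bearing of plate's pale top face in the top view is not used; small green tip instead"
    h=cv2.cvtColor(im["pixels"],cv2.COLOR_RGB2HSV).astype(int)
E
python3 - <<'E'
from h import *
s=ctrl.get_state();print(s["time"],s["position"],s["grip_width"],s["grip_force"],s["ft_force"])
k=foot([.4354,-.0167,.2385]);print("knob foot",k,"r",np.arcsin(k[1]/.2), "TCP r",np.arcsin(foot(s["position"])[1]/.2))
S=cam("scene");T=cam("top")
for z in(.12,.115): p=foot(plane(T,(266.2,115.24),z));print("top cap",p,np.arctan2(p[1],p[0]))
p=foot(plane(S,(209.9,320),.118));print("scene cap",p,np.arctan2(p[1],p[0]))
for q in((575,72),(577,85),(585,150)):
    p=foot(plane(T,((q[0]-440.5)/2+200,q[1]/2+90),.003));print("strip",p,np.arctan2(p[1],p[0]))
b=blobs(S,"green",(150,200,330,300))[0]
for r in(-.125,): x=swing(S,b[:2],r);print(x.x,x.fun**.5,proj(S,platept(x.x,r,.238,.135)))
print("edge tri",foot([.7793,-.146,.1555]),"model",foot(platept(-1,-.125,.24,.18)))
E
```

```text
4.25 [ 0.436  -0.0169  0.2197] 0.3979309725735125 19.99189054593444 [ 1.2266 -4.5223 -0.6878]
knob foot [-0.1919 -0.0252  0.2385] r -0.1261626390794201 TCP r -0.12742638666897863
top cap [ 0.2752 -0.0271  0.12  ] -0.0981105744356276
top cap [ 0.2771 -0.0272  0.115 ] -0.09787687607260027
scene cap [ 0.2645 -0.0356  0.118 ] -0.13379301784403969
strip [ 0.2717 -0.025   0.003 ] -0.09166911698941008
strip [ 0.2428 -0.0235  0.003 ] -0.0966341251311165
strip [ 0.1008 -0.0123  0.003 ] -0.12156586239752479
-1.019209438178043 0.15899572981657534 [184.4342 258.6896]
edge tri [ 0.1245 -0.2121  0.1555] model [ 0.1297 -0.2178  0.1537]
```

The model fits to 0.16 px: swing −1.02, rocker −0.126, marker −0.098 at radius 275 mm. Next I'll rock to about −0.03, which can't start the plate for any bias, and check the arm's tracking.

Call:
carry_out --pt "0 0 0 -0.06 0.36 0.04 0.3" --pt "0 0 0 -0.13 0.75 0.08 0.3" --pt "0 0 0 -0.19 1.1 0.1 0.3" --pt "0 0 0 -0.26 1.5 0.13 0.3" --pt "0 0 0 -0.33 1.9 0.15 0.3" --pt "0 0 0 -0.33 1.9 0.15 0.3"

```text
time: 4.95
position: [0.433, 0.0015, 0.2223]
tool_rot: [3.126, 0.271, 0.002]
ft_force: [0.7, -5.9, 4.4]
grip_width: 0.399
grip_force: 20.0
```

```bash
cat >> h.py <<'E'
import json
PTS=[(258,200)]
def rk():
    s=ctrl.get_state(); return s["time"],np.arcsin(foot(s["position"])[1]/.2),s
def look(n=1,until=9):
    "n scene pictures; prints and logs time, rocker by TCP, swing, px residual"
    for i in range(n):
        t,r,s=rk(); im=cam("scene")
        bs=[b for b in blobs(im,"green",(150,200,330,380),12) if b[6]<400]
        out=[]
        for b in bs:
            x=swing(im,b[:2],r)
            out.append((x.fun**.5,x.x,b))
        out=[o for o in out if np.hypot(o[2][0]-209.9,o[2][1]-322.2)>4] or out
        f,x,b=min(out,key=lambda o:o[0])
        json.dump([t,r,x,f],open("log.txt","a")); open("log.txt","a").write("\n")
        print(f"t{t:.2f} r{r:.4f} s{x:.3f} px{f:.2f} uv{b[0]:.1f},{b[1]:.1f} a{b[6]:.0f} Fy{s['ft_force'][1]:.1f}")
        if x>until: break
E
python3 - <<'E'
from h import *
look(2); t,r,s=rk(); print(s["position"],s["ft_force"],s["grip_force"],foot(s["position"]))
W=cam("scene");k=[b for b in blobs(W,"red",(250,150,330,230))];print(k)
E
```

```text
t4.95 r-0.0340 s-1.011 px0.77 uv185.9,256.2 a68 Fy-5.9
t5.00 r-0.0339 s-1.019 px0.63 uv185.7,255.7 a71 Fy-4.7
[0.433  0.0016 0.2223] [-1.1703 -6.3351  5.592 ] 20.01739924773574 [-0.191  -0.0068  0.2223]
[]
```

Call:
carry_out --pt "0 0 0 -0.02 0.1 0 0.3" --pt "0 0 0 -0.04 0.2 0.01 0.3" --pt "0 0 0 -0.05 0.3 0.01 0.3" --pt "0 0 0 -0.05 0.3 0.01 0.3" --pt "0 0 0 -0.05 0.3 0.01 0.3" --pt "0 0 0 -0.05 0.3 0.01 0.3" --pt "0 0 0 -0.05 0.3 0.01 0.3" --pt "0 0 0 -0.05 0.3 0.01 0.3"

```text
time: 5.9
position: [0.4327, 0.0036, 0.2224]
tool_rot: [3.125, 0.27, 0.003]
ft_force: [-0.1, -8.4, 6.2]
grip_width: 0.402
grip_force: 20.0
```

```bash
python3 -c "
from h import *
look(3)"
```

```text
t5.90 r-0.0237 s-1.012 px0.77 uv186.0,255.8 a69 Fy-8.4
t5.95 r-0.0239 s-1.008 px0.88 uv186.1,256.1 a70 Fy-7.4
t6.00 r-0.0239 s-1.010 px0.85 uv186.0,256.0 a70 Fy-7.2
```

Call:
carry_out --pt "0 0 0 -0.02 0.1 0 0.3" --pt "0 0 0 -0.04 0.2 0 0.3" --pt "0 0 0 -0.05 0.3 0 0.3" --pt "0 0 0 -0.05 0.3 0 0.3" --pt "0 0 0 -0.05 0.3 0 0.3" --pt "0 0 0 -0.05 0.3 0 0.3" --pt "0 0 0 -0.05 0.3 0 0.3" --pt "0 0 0 -0.05 0.3 0 0.3"

```text
time: 6.85
position: [0.4322, 0.0064, 0.2227]
tool_rot: [3.125, 0.27, 0.003]
ft_force: [-1.6, -7.7, 5.5]
grip_width: 0.404
grip_force: 20.0
```

```bash
python3 -c "
from h import *
look(3)"
```

```text
t6.85 r-0.0095 s-1.020 px0.59 uv186.0,254.9 a61 Fy-7.7
t6.90 r-0.0095 s-0.988 px1.43 uv186.7,257.0 a50 Fy-8.0
t6.95 r-0.0095 s-1.018 px0.69 uv186.1,255.0 a67 Fy-8.3
```

Call:
carry_out --pt "0 0 0 -0.02 0.1 0 0.3" --pt "0 0 0 -0.04 0.2 0 0.3" --pt "0 0 0 -0.05 0.25 0 0.3" --pt "0 0 0 -0.05 0.25 0 0.3" --pt "0 0 0 -0.05 0.25 0 0.3" --pt "0 0 0 -0.05 0.25 0 0.3" --pt "0 0 0 -0.05 0.25 0 0.3" --pt "0 0 0 -0.05 0.25 0 0.3"

```text
time: 7.8
position: [0.4319, 0.0088, 0.2229]
tool_rot: [3.125, 0.269, 0.003]
ft_force: [-0.9, -7.0, 6.9]
grip_width: 0.395
grip_force: 20.0
```

```bash
python3 -c "
from h import *
look(3)"
```

```text
t7.80 r0.0027 s-1.020 px0.64 uv186.2,254.5 a56 Fy-7.0
t7.85 r0.0026 s-0.982 px1.58 uv187.0,257.0 a45 Fy-8.2
t7.90 r0.0027 s-1.030 px0.44 uv186.0,253.8 a66 Fy-7.6
```

Call:
carry_out --pt "0 0 0 -0.02 0.1 0 0.3" --pt "0 0 0 -0.04 0.2 0 0.3" --pt "0 0 0 -0.05 0.25 0 0.3" --pt "0 0 0 -0.05 0.25 0 0.3" --pt "0 0 0 -0.05 0.25 0 0.3" --pt "0 0 0 -0.05 0.25 0 0.3" --pt "0 0 0 -0.05 0.25 0 0.3" --pt "0 0 0 -0.05 0.25 0 0.3"

```text
time: 8.75
position: [0.4315, 0.0114, 0.2229]
tool_rot: [3.125, 0.27, 0.004]
ft_force: [-0.8, -7.6, 8.0]
grip_width: 0.404
grip_force: 20.0
```

```bash
sed -i 's/(H>45)&(H<85)&(S>110)&(V>35)/(H>42)\&(H<88)\&(S>90)\&(V>22)/' h.py; python3 -c "
from h import *
look(4)"
```

```text
t8.75 r0.0161 s-1.008 px0.85 uv186.6,254.9 a83 Fy-7.6
t8.80 r0.0160 s-1.017 px0.70 uv186.4,254.3 a86 Fy-7.9
t8.85 r0.0159 s-1.013 px0.77 uv186.5,254.5 a86 Fy-7.4
t8.90 r0.0160 s-1.008 px0.84 uv186.5,254.9 a83 Fy-6.8
```

Call:
carry_out --pt "0 0 0 -0.02 0.1 0.02 0.3" --pt "0 0 0 -0.04 0.2 0.04 0.3" --pt "0 0 0 -0.05 0.25 0.05 0.3" --pt "0 0 0 -0.05 0.25 0.05 0.3" --pt "0 0 0 -0.05 0.25 0.05 0.3" --pt "0 0 0 -0.05 0.25 0.05 0.3" --pt "0 0 0 -0.05 0.25 0.05 0.3" --pt "0 0 0 -0.05 0.25 0.05 0.3"

```text
time: 9.75
position: [0.431, 0.0141, 0.2231]
tool_rot: [3.125, 0.27, 0.004]
ft_force: [-0.1, -7.7, 6.6]
grip_width: 0.399
grip_force: 20.0
```

```bash
python3 -c "
from h import *
look(4)"
```

```text
t9.75 r0.0297 s-0.998 px0.80 uv186.7,255.1 a86 Fy-7.7
t9.80 r0.0299 s-0.989 px0.93 uv186.8,255.7 a83 Fy-7.1
t9.85 r0.0298 s-0.970 px1.21 uv187.1,257.0 a74 Fy-7.3
t9.90 r0.0297 s-0.972 px1.16 uv187.0,256.9 a73 Fy-8.4
```

Possible first movement, so I'll watch without moving.

```bash
python3 -c "
from h import *
look(10,-.93)"
```

```text
t9.95 r0.0298 s-0.984 px0.86 uv186.7,256.0 a82 Fy-7.2
t10.00 r0.0298 s-0.984 px0.91 uv186.8,256.1 a82 Fy-7.4
t10.05 r0.0299 s-0.972 px1.03 uv186.9,256.8 a78 Fy-7.4
t10.10 r0.0297 s-0.971 px0.99 uv186.8,256.9 a82 Fy-7.9
t10.15 r0.0296 s-0.956 px1.16 uv187.0,257.9 a73 Fy-7.6
t10.20 r0.0297 s-0.967 px0.91 uv186.8,257.2 a81 Fy-7.8
t10.25 r0.0298 s-0.959 px0.98 uv186.8,257.7 a81 Fy-7.7
t10.30 r0.0297 s-0.960 px0.98 uv186.8,257.7 a83 Fy-6.0
t10.35 r0.0297 s-0.958 px0.88 uv186.7,257.8 a83 Fy-7.2
t10.40 r0.0296 s-0.944 px1.04 uv186.9,258.7 a80 Fy-7.5
```

The plate has left its stop and is drifting slowly. I'll hold here.

Call:
carry_out --pt "0 0 0 0 0 0 0.3" --pt "0 0 0 0 0 0 0.3" --pt "0 0 0 0 0 0 0.3" --pt "0 0 0 0 0 0 0.3" --pt "0 0 0 0 0 0 0.3" --pt "0 0 0 0 0 0 0.3"

```text
time: 11.05
position: [0.431, 0.0141, 0.2231]
tool_rot: [3.125, 0.27, 0.004]
ft_force: [0.8, -7.7, 5.8]
grip_width: 0.399
grip_force: 20.0
```

```bash
python3 -c "
from h import *
look(5)"
```

```text
t11.05 r0.0295 s-0.876 px1.19 uv187.4,263.2 a84 Fy-7.7
t11.10 r0.0296 s-0.868 px1.16 uv187.5,263.8 a82 Fy-7.3
t11.15 r0.0297 s-0.857 px1.26 uv187.7,264.5 a84 Fy-7.5
t11.20 r0.0298 s-0.853 px1.26 uv187.7,264.7 a80 Fy-7.6
t11.25 r0.0298 s-0.838 px1.28 uv187.9,265.7 a79 Fy-7.1
```

Call:
carry_out --pt "0 0 0 0 0 0 0.3" --pt "0 0 0 0 0 0 0.3" --pt "0 0 0 0 0 0 0.3" --pt "0 0 0 0 0 0 0.3"

```text
time: 11.7
position: [0.431, 0.0141, 0.2231]
tool_rot: [3.125, 0.27, 0.004]
ft_force: [1.3, -7.9, 5.1]
grip_width: 0.402
grip_force: 20.0
```

```bash
cat > fit.py <<'E'
from h import *
import sys
from scipy.integrate import solve_ivp
def load(): 
    return np.array([json.loads(l) for l in open("log.txt")])
def sim(p,ts,s0,v0,rf):
    k,e,f,c=p; y=[s0,v0]; out=[s0]; dt=.005
    t=ts[0]; s,v=s0,v0
    for tt in ts[1:]:
        while t<tt-1e-9:
            h=min(dt,tt-t); a=k*(rf(t)+e)*np.cos(s)
            if abs(v)<1e-3 and abs(a)<=f: v=0
            else:
                sg=np.sign(v) if abs(v)>1e-3 else np.sign(a)
                vn=v+(a-f*sg-c*v)*h
                v=0 if v*vn<0 else vn
            s+=v*h; t+=h
        out.append(s)
    return np.array(out)
def fit(t0):
    d=load(); d=d[d[:,0]>=t0]; t=d[:,0]+.0; rf=lambda x:np.interp(x,t,d[:,1])
    def res(q): return np.r_[(sim(q[:4],t,q[4],q[5],rf)-d[:,2])/.008,(q[0]-9.6)/2.2,q[1]/.03,(q[2]-.13)/.015,(q[3]-.25)/.05]
    o=so.least_squares(res,[9.6,0,.13,.25,d[0,2],.05],x_scale=[1,.01,.01,.05,.01,.05],diff_step=1e-3)
    C=np.linalg.pinv(o.jac.T@o.jac); se=np.sqrt(np.diag(C))
    print("k e f c s0 v0",o.x,"se",se,"cost",o.cost); return o.x,t,rf
E
python3 -c "
from h import *
look(5)
from fit import *
fit(9.9)"
```

```text
t11.70 r0.0297 s-0.754 px1.42 uv189.3,271.2 a76 Fy-7.9
t11.75 r0.0297 s-0.737 px1.54 uv189.7,272.3 a72 Fy-6.3
t11.80 r0.0298 s-0.726 px1.51 uv189.9,273.0 a75 Fy-7.7
t11.85 r0.0299 s-0.721 px1.49 uv190.0,273.4 a76 Fy-7.1
t11.90 r0.0297 s-0.723 px1.56 uv190.0,273.2 a86 Fy-8.1
k e f c s0 v0 [ 9.8687  0.012   0.1292  0.251  -0.9806  0.042 ] se [2.1026 0.0093 0.0149 0.0499 0.0038 0.0119] cost 5.55386565864122
```

Call:
carry_out --pt "0 0 0 0.04 -0.25 0 0.3" --pt "0 0 0 0.08 -0.5 0 0.3" --pt "0 0 0 0.1 -0.6 0 0.3" --pt "0 0 0 0.1 -0.6 0 0.3"

```text
time: 12.35
position: [0.4313, 0.0127, 0.223]
tool_rot: [-3.128, -0.275, -0.002]
ft_force: [-2.6, 1.7, 7.3]
grip_width: 0.395
grip_force: 20.0
```

```bash
python3 -c "
from h import *
look(5)
from fit import *
fit(9.9)"
```

```text
t12.35 r0.0225 s-0.611 px1.69 uv193.0,280.5 a91 Fy1.7
t12.40 r0.0224 s-0.596 px1.68 uv193.4,281.5 a93 Fy1.2
t12.45 r0.0225 s-0.575 px1.50 uv194.0,282.9 a88 Fy0.7
t12.50 r0.0224 s-0.567 px1.67 uv194.4,283.3 a88 Fy2.0
t12.55 r0.0224 s-0.554 px1.66 uv194.8,284.1 a91 Fy0.9
k e f c s0 v0 [ 9.9665  0.009   0.1273  0.2584 -0.9831  0.0553] se [2.1118 0.0085 0.0149 0.0496 0.0035 0.0081] cost 7.150183427842577
```

Call:
carry_out --pt "0 0 0 0.05 -0.3 0 0.3" --pt "0 0 0 0.1 -0.6 0 0.3" --pt "0 0 0 0.14 -0.8 0 0.3"

```text
time: 12.9
position: [0.4323, 0.0071, 0.2231]
tool_rot: [-3.123, -0.276, -0.0]
ft_force: [-3.1, 7.7, 7.9]
grip_width: 0.401
grip_force: 20.0
```

```bash
cat >> h.py <<'E'
def knobpx(im):
    h=cv2.cvtColor(im["pixels"],cv2.COLOR_RGB2HSV).astype(int); m=(((h[:,:,0]<10)|(h[:,:,0]>170))&(h[:,:,1]>140)&(h[:,:,2]>25)).astype(np.uint8)
    k=np.zeros_like(m);k[155:205,262:322]=1;y,x=np.nonzero(m*k); return x.mean(),y.mean(),len(x)
E
python3 -c "
from h import *
look(4)
im=cam('scene');print(knobpx(im)); [print(r,proj(im,F+rot(YAW,[0,0,1])@[-.19,.2*np.sin(r),.04+.2*np.cos(r)])) for r in(-.03,0,.03)]
from fit import *
fit(9.9)"
```

```text
t12.90 r-0.0060 s-0.455 px1.73 uv198.3,290.3 a93 Fy7.7
t12.95 r-0.0077 s-0.445 px1.86 uv198.8,290.8 a96 Fy5.9
t13.00 r-0.0076 s-0.432 px1.77 uv199.3,291.6 a98 Fy4.8
t13.05 r-0.0076 s-0.418 px1.85 uv200.0,292.3 a93 Fy4.1
(np.float64(292.9270833333333), np.float64(179.27083333333334), 96)
-0.03 [291.8309 178.5842]
0 [293.6445 179.0999]
0.03 [295.4636 179.6613]
k e f c s0 v0 [ 9.9654  0.009   0.1273  0.2584 -0.9831  0.0553] se [1.7888 0.0069 0.0148 0.0493 0.0034 0.0075] cost 7.1820009665679265
```

```bash
python3 -c "
from h import *
look(8)
from fit import *
p,t,rf=fit(9.9)
tt=np.r_[t,t[-1]+np.arange(1,8)*.3]; print(sim(p[:4],tt,p[4],p[5],rf)[len(t)-1:])"
```

```text
t13.15 r-0.0079 s-0.394 px1.82 uv201.1,293.7 a95 Fy5.0
t13.20 r-0.0076 s-0.383 px1.70 uv201.6,294.4 a95 Fy4.8
t13.25 r-0.0077 s-0.376 px1.76 uv202.0,294.7 a102 Fy5.2
t13.30 r-0.0077 s-0.370 px1.74 uv202.3,295.1 a108 Fy5.0
t13.35 r-0.0079 s-0.361 px1.97 uv202.9,295.4 a104 Fy4.5
t13.40 r-0.0076 s-0.351 px1.97 uv203.4,295.9 a100 Fy4.3
t13.45 r-0.0076 s-0.339 px1.98 uv204.1,296.6 a99 Fy4.3
t13.50 r-0.0077 s-0.326 px1.57 uv204.5,297.6 a100 Fy4.0
k e f c s0 v0 [ 9.8881  0.0093  0.1273  0.2589 -0.9831  0.0554] se [0.8924 0.0036 0.0148 0.0492 0.0034 0.0074] cost 7.843047525115202
[-0.3314 -0.2903 -0.2621 -0.2456 -0.2401 -0.24   -0.24   -0.24  ]
```

Call:
carry_out --pt "0 0 0 -0.06 0.35 0 0.3" --pt "0 0 0 -0.13 0.75 0 0.3" --pt "0 0 0 -0.13 0.75 0 0.3"

```text
time: 13.85
position: [0.4316, 0.0106, 0.2228]
tool_rot: [3.129, 0.274, 0.002]
ft_force: [0.7, -2.0, 5.3]
grip_width: 0.4
grip_force: 20.0
```

```bash
python3 -c "
from h import *
look(5)
print(knobpx(cam('scene')))
from fit import *
p,t,rf=fit(9.9)
tt=np.r_[t,t[-1]+np.arange(1,8)*.3]; print(sim(p[:4],tt,p[4],p[5],rf)[len(t)-1:])"
```

```text
t13.85 r0.0118 s-0.284 px1.65 uv207.5,299.7 a107 Fy-2.0
t13.90 r0.0119 s-0.274 px1.81 uv208.2,300.1 a95 Fy-2.6
t13.95 r0.0118 s-0.273 px2.21 uv208.5,299.8 a93 Fy-2.0
t14.00 r0.0118 s-0.267 px1.81 uv208.6,300.5 a110 Fy-1.1
t14.05 r0.0117 s-0.257 px2.01 uv209.3,300.8 a89 Fy-2.1
(np.float64(294.2647058823529), np.float64(179.69607843137254), 102)
k e f c s0 v0 [10.1532  0.0084  0.1274  0.2559 -0.983   0.0548] se [0.4491 0.0022 0.0148 0.0485 0.0033 0.0071] cost 8.095755413546716
[-0.2573 -0.2139 -0.1676 -0.1184 -0.0664 -0.0116  0.0456  0.1052]
```

Call:
carry_out --pt "0 0 0 0 0 0 0.3" --pt "0 0 0 0 0 0 0.3" --pt "0 0 0 0.06 -0.35 0 0.3" --pt "0 0 0 0.13 -0.75 0 0.3"

```text
time: 14.55
position: [0.4323, 0.0066, 0.2228]
tool_rot: [-3.124, -0.277, -0.0]
ft_force: [-3.6, 5.6, 8.3]
grip_width: 0.401
grip_force: 20.0
```

```bash
python3 -c "
from h import *
look(4)
print(knobpx(cam('scene')))
from fit import *
p,t,rf=fit(9.9)
tt=np.r_[t,t[-1]+np.arange(1,8)*.3]; print(sim(p[:4],tt,p[4],p[5],rf)[len(t)-1:])"
```

```text
t14.55 r-0.0082 s-0.180 px1.44 uv213.3,304.9 a107 Fy5.6
t14.60 r-0.0123 s-0.177 px2.04 uv213.8,304.5 a99 Fy4.5
t14.65 r-0.0122 s-0.174 px1.77 uv213.8,304.9 a121 Fy2.9
t14.70 r-0.0122 s-0.170 px2.23 uv214.3,304.7 a106 Fy2.5
(np.float64(292.6875), np.float64(179.04166666666666), 96)
k e f c s0 v0 [ 9.9184  0.0095  0.128   0.2673 -0.9831  0.0554] se [0.3645 0.0018 0.0148 0.0466 0.0033 0.0071] cost 8.664136165979334
[-0.169  -0.1497 -0.145  -0.145  -0.145  -0.145  -0.145  -0.145 ]
```

Call:
carry_out --pt "0 0 0 0 0 0 0.3" --pt "0 0 0 0 0 0 0.3" --pt "0 0 0 0 0 0 0.3" --pt "0 0 0 0 0 0 0.3" --pt "0 0 0 0 0 0 0.3" --pt "0 0 0 0 0 0 0.3" --pt "0 0 0 0 0 0 0.3"

```text
time: 15.5
position: [0.4324, 0.0058, 0.2229]
tool_rot: [-3.125, -0.275, -0.001]
ft_force: [-2.4, 2.5, 7.3]
grip_width: 0.397
grip_force: 20.0
```

```bash
python3 -c "
from h import *
look(6)
T=cam('top');S=cam('scene')
a=S['pixels'][205:345,180:310];b=T['pixels'][100:240,220:320]
g=np.hstack([cv2.resize(x,None,fx=3.4,fy=3.4,interpolation=cv2.INTER_CUBIC) for x in(a,b)]);cv2.imwrite('pics/m5.png',g[:,:,::-1]);print(g.shape)
print([np.array(b) for b in blobs(T,'green',(240,95,300,140),4)])"
```

```text
t15.50 r-0.0123 s-0.128 px1.89 uv217.0,306.7 a103 Fy2.5
t15.55 r-0.0122 s-0.127 px1.55 uv216.9,307.1 a117 Fy2.8
t15.60 r-0.0123 s-0.128 px1.71 uv216.9,306.9 a112 Fy3.0
t15.65 r-0.0123 s-0.130 px1.77 uv216.8,306.8 a113 Fy2.5
t15.70 r-0.0123 s-0.130 px2.09 uv217.0,306.5 a103 Fy2.1
t15.75 r-0.0121 s-0.129 px1.67 uv216.9,306.9 a112 Fy2.7
(476, 782, 3)
[array([266.3243, 115.2973, 264.    , 112.    ,   6.    ,   8.    ,
        37.    ])]
```

View pics/m5.png

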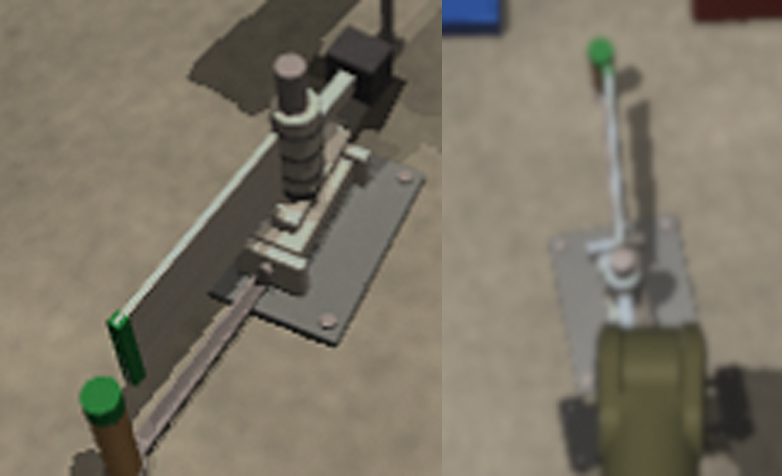

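The crops show the plate at rest just short of the dowel. In the top half the plate tip is at (609,70), its root is near (621,240) and the dowel cap is at (600,50). I'll turn those into bearings.

```bash
python3 -c "
from h import *
T=cam('top')
g=cv2.cvtColor(T['pixels'],cv2.COLOR_RGB2GRAY).astype(float)
P=[]
for y in range(124,164,2):
    row=g[y,255:285]-np.median(g[y,255:285]); w=np.clip(row-25,0,None)
    if w.sum()>0: P.append(((w*np.arange(255,285)).sum()/w.sum(),y))
for p in P:
    q=foot(plane(T,p,.18)); print(np.round(p,1),q[:2],round(np.arctan2(q[1],q[0]),4))
Q=np.array([foot(plane(T,p,.18))[:2] for p in P]); 
Q=Q[(Q[:,0]>.06)&(Q[:,0]<.23)]; m=np.polyfit(Q[:,0],Q[:,1],1); print('line slope',m,'at .275',np.polyval(m,.275))
c=foot(plane(T,(266.3,115.2),.118));print('cap',c,np.arctan2(c[1],c[0]))
S=cam('scene')
for mk in(-.14,-.12,-.1,-.08):
    a=F+rot(YAW,[0,0,1])@[.275*np.cos(mk),.275*np.sin(mk),.12]; print(mk,'scene top-disc ctr',proj(S,a),'top',proj(T,a))
h=[b for b in blobs(S,'green',(195,312,225,345))];print(h)
"
```

```text
[270.2 152. ] [ 0.1052 -0.0122] -0.1153
[270.3 154. ] [ 0.0974 -0.0108] -0.1103
[270. 156.] [ 0.0899 -0.0081] -0.0904
line slope [-0.2632  0.0153] at .275 -0.05710047898178728
cap [ 0.276  -0.0276  0.118 ] -0.09951290173339149
-0.14 scene top-disc ctr [207.2595 321.7442] top [269.1042 115.353 ]
-0.12 scene top-disc ctr [208.9187 322.7963] top [267.734  115.4554]
-0.1 scene top-disc ctr [210.6122 323.8186] top [266.3659 115.584 ]
-0.08 scene top-disc ctr [212.339  324.8103] top [265.0004 115.7387]
[(np.float64(219.56521739130434), np.float64(314.1304347826087), np.int32(217), np.int32(312), np.int32(6), np.int32(6), np.int32(23)), (np.float64(209.66442953020135), np.float64(322.51677852348996), np.int32(203), np.int32(316), np.int32(14), np.int32(14), np.int32(149))]
```

```bash
cat >> h.py <<'E'
def topline(T,z=.18,show=False):
    g=cv2.cvtColor(T["pixels"],cv2.COLOR_RGB2GRAY).astype(float); Q=[]
    for y in range(124,156):
        row=g[y,258:285]; b=np.median(row); i=int(np.argmax(row)); j=slice(max(i-2,0),i+3)
        w=np.clip(row[j]-b-4,0,None)
        if w.sum()>8: Q.append(foot(plane(T,((w*np.arange(258,285)[j]).sum()/w.sum(),y),z))[:2])
    Q=np.array(Q); l=cv2.fitLine(Q.astype(np.float32),cv2.DIST_HUBER,0,.001,.001).ravel()
    y=lambda x:l[3]+(x-l[2])*l[1]/l[0]
    return len(Q),np.arctan(l[1]/l[0]),y(0.),y(.24)
E
python3 -c "
from h import *
T=cam('top');S=cam('scene')
n,a,y0,y1=topline(T);print(n,'dir',a,'y at post',y0,'y at tip',y1,'bearing',np.arctan2(y1,.24))
x,e=tri([ray(S,(214.35,298.2)),ray(T,(268.8,120.2))]);q=foot(x);print('tip',q,e,np.arctan2(q[1],q[0]))
x,e=tri([ray(S,(209.35,320.2)),ray(T,(266.2,114.5))]);q=foot(x);print('cap',q,e,np.arctan2(q[1],q[0]))
x,e=tri([ray(S,((290.5)/3.4-.5+180,64.5/3.4-.5+205)),ray(T,((622-442+.5)/3.4-.5+220,261.5/3.4-.5+100))]);print('post',foot(x),e)
"
```

```text
32 dir -0.1447341 y at post 0.0041693524 y at tip -0.030811429 bearing -0.12768254
tip [ 0.2314 -0.0317  0.1786] [np.float64(8.379579093997798e-05), np.float64(8.379579093980353e-05)] -0.1361499232611874
cap [ 0.2723 -0.028   0.1368] [np.float64(0.0008017395453089231), np.float64(0.0008017395453089053)] -0.10239728778428796
post [-0.0027 -0.0026  0.2313] [np.float64(0.00112954206370982), np.float64(0.001129542063709818)]
```

Plate bearing is about −0.128 and the marker about −0.100, so I need a gentle nudge of about +0.028 rad.

Call:
carry_out --pt "0 0 0 -0.05 0.3 0 0.3" --pt "0 0 0 -0.1 0.6 0 0.3" --pt "0 0 0 -0.13 0.75 0 0.3"

```text
time: 16.4
position: [0.4318, 0.0097, 0.2228]
tool_rot: [3.128, 0.273, 0.003]
ft_force: [-0.5, -6.0, 5.2]
grip_width: 0.399
grip_force: 20.0
```

```bash
python3 -c "
from h import *
look(4,-.122)"
```

```text
t16.40 r0.0076 s-0.124 px1.50 uv217.7,307.4 a104 Fy-6.0
t16.45 r0.0083 s-0.128 px2.24 uv217.8,306.6 a97 Fy-4.9
t16.50 r0.0081 s-0.127 px1.76 uv217.6,307.1 a111 Fy-2.9
t16.55 r0.0080 s-0.119 px1.84 uv218.2,307.3 a91 Fy-2.9
```

```bash
python3 -c "
from h import *
look(7,-.111)"
```

```text
t16.60 r0.0080 s-0.123 px1.43 uv217.7,307.5 a116 Fy-2.9
t16.65 r0.0081 s-0.125 px1.75 uv217.8,307.2 a120 Fy-3.2
t16.70 r0.0081 s-0.123 px1.55 uv217.8,307.4 a119 Fy-3.1
t16.75 r0.0081 s-0.126 px1.94 uv217.8,307.0 a115 Fy-3.1
t16.80 r0.0081 s-0.120 px1.67 uv218.1,307.5 a114 Fy-3.6
t16.85 r0.0081 s-0.118 px1.45 uv218.1,307.7 a121 Fy-4.1
t16.90 r0.0080 s-0.113 px1.43 uv218.4,308.0 a112 Fy-3.3
```

Call:
carry_out --pt "0 0 0 0 0 0 0.3" --pt "0 0 0 0.04 -0.25 0 0.3" --pt "0 0 0 0.08 -0.5 0 0.3" --pt "0 0 0 0.12 -0.68 0 0.3" --pt "0 0 0 0.12 -0.68 0 0.3" --pt "0 0 0 0.12 -0.68 0 0.3" --pt "0 0 0 0.12 -0.68 0 0.3" --pt "0 0 0 0.12 -0.68 0 0.3"

```text
time: 17.75
position: [0.4323, 0.0066, 0.2228]
tool_rot: [-3.126, -0.276, -0.0]
ft_force: [-2.8, 3.1, 7.9]
grip_width: 0.398
grip_force: 20.0
```

```bash
python3 -c "
from h import *
look(6)
n=[topline(cam('top')) for i in range(2)];print(n)
from fit import *
fit(9.9)"
```

```text
t17.75 r-0.0084 s-0.088 px1.34 uv219.7,308.9 a106 Fy3.1
t17.80 r-0.0083 s-0.092 px1.45 uv219.5,308.7 a113 Fy2.6
t17.85 r-0.0083 s-0.091 px1.36 uv219.5,308.8 a114 Fy4.0
t17.90 r-0.0083 s-0.092 px1.81 uv219.6,308.3 a101 Fy3.8
t17.95 r-0.0083 s-0.092 px1.36 uv219.4,308.7 a118 Fy2.2
t18.00 r-0.0084 s-0.090 px1.39 uv219.6,308.8 a109 Fy3.7
[(31, np.float32(-0.09233293), np.float32(0.001012288), np.float32(-0.021210805)), (31, np.float32(-0.091909274), np.float32(0.00095575675), np.float32(-0.02116479))]
k e f c s0 v0 [ 9.6481  0.0117  0.1285  0.3184 -0.9833  0.0553] se [0.2768 0.0013 0.0144 0.0208 0.0033 0.0067] cost 11.71574864709534
```

The plate is at rest within about 0.01 rad of the marker line, and the lean estimate is about +0.003. I'll relieve the side force, then open the fingers.

Call:
carry_out --pt "0 0 0 -0.02 0.08 0 0.3" --pt "0 0 0 -0.03 0.15 0 0.3" --pt "0 0 0 -0.03 0.15 0 0.3"

```text
time: 18.45
position: [0.4323, 0.0066, 0.2228]
tool_rot: [-3.128, -0.275, -0.001]
ft_force: [-1.2, 0.2, 5.7]
grip_width: 0.403
grip_force: 20.0
```

```bash
python3 -c "
from h import *
look(2);print(knobpx(cam('scene')));print(rk()[2]['ft_force'])"
```

```text
t18.45 r-0.0082 s-0.096 px1.72 uv219.3,308.3 a123 Fy0.2
t18.50 r-0.0082 s-0.096 px1.98 uv219.5,308.1 a111 Fy0.4
(np.float64(292.9166666666667), np.float64(179.29166666666666), 96)
[-2.4076 -0.5176  6.096 ]
```

Call:
carry_out --pt "0 0 0 0 0 0 0.5" --pt "0 0 0 0 0 0 0.6" --pt "0 0 0 0 0 0 0.8" --pt "0 0 0 0 0 0 1" --pt "0 0 0 0 0 0 1" --pt "0 0 0 0 0 0 1" --pt "0 0 0 0 0 0 1" --pt "0 0 0 0 0 0 1"

```text
time: 19.4
position: [0.432, 0.005, 0.2217]
tool_rot: [3.13, 0.273, -0.0]
ft_force: [0.0, 0.2, -0.1]
grip_width: 0.976
grip_force: 0.0
```

```bash
python3 -c "
from h import *
look(5);print(knobpx(cam('scene')));s=rk()[2];print(s['ft_force'],s['grip_width'],s['position'])
print(topline(cam('top')))"
```

```text
t19.40 r-0.0160 s-0.089 px1.37 uv219.5,308.8 a117 Fy0.2
t19.45 r-0.0158 s-0.092 px1.68 uv219.4,308.4 a122 Fy-0.3
t19.50 r-0.0159 s-0.092 px1.69 uv219.4,308.4 a122 Fy-0.2
t19.55 r-0.0159 s-0.092 px1.73 uv219.4,308.3 a122 Fy0.0
t19.60 r-0.0158 s-0.093 px1.77 uv219.3,308.3 a122 Fy-0.7
(np.float64(293.2291666666667), np.float64(179.26041666666666), 96)
[ 0.0095 -0.6468 -0.3714] 0.9972433269842299 [0.432  0.005  0.2217]
(31, np.float32(-0.08905418), np.float32(0.00041267648), np.float32(-0.021017008))
```

Released. The plate holds still, so I'll retreat straight up.

Call:
carry_out --pt "0 0 0 0 0 1.5 1" --pt "0 0 0 0 0 4 1" --pt "0 0 0 0 0 7 1" --pt "0 0 0 0 0 9 1" --pt "0 0 0 0.3 -3 9.5 1" --pt "0 0 0 0.6 -7 9.5 1" --pt "0 0 0 1 -11 9.5 1" --pt "0 0 0 1 -14 9.5 1" --pt "0 0 0 1 -14 9.5 1" --pt "0 0 0 1 -14 9.5 1" --pt "0 0 0 1 -14 9.5 1" --pt "0 0 0 1 -14 9.5 1"

```text
time: 20.95
position: [0.4422, -0.1337, 0.3169]
tool_rot: [3.129, 0.277, 0.0]
ft_force: [-0.3, -0.4, 0.1]
grip_width: 1.0
grip_force: 0.0
```

```bash
python3 -c "
from h import *
_r=rk
import h
h.rk=lambda:(_r()[0],-.0082,_r()[2])
h.look(4)
S=cam('scene');T=cam('top');k=[knobpx(S)[:2]];kt=[b for b in blobs(T,'red',(270,205,310,245))];print(k,kt)
x,e=tri([ray(S,k[0]),ray(T,kt[0][:2])]);q=foot(x);print(q,e,np.arcsin(q[1]/.2))
print(topline(T))"
```

```text
t20.95 r-0.0082 s-0.093 px1.47 uv219.4,308.6 a114 Fy-0.4
t21.00 r-0.0082 s-0.094 px1.56 uv219.4,308.5 a116 Fy-0.3
t21.05 r-0.0082 s-0.095 px1.62 uv219.3,308.4 a124 Fy0.9
t21.10 r-0.0082 s-0.096 px1.71 uv219.3,308.3 a123 Fy-0.3
[(np.float64(293.34343434343435), np.float64(179.08080808080808))] [(np.float64(282.6666666666667), np.float64(225.82222222222222), np.int32(279), np.int32(223), np.int32(8), np.int32(7), np.int32(45))]
[-0.1919 -0.0015  0.2379] [np.float64(0.00034458084601267196), np.float64(0.00034458084601267326)] -0.007288844559899371
(31, np.float32(-0.090216935), np.float32(0.0006115157), np.float32(-0.021099484))
```

```bash
python3 -c "
from bench import ctrl
print(ctrl.close_job())"
```

```text
the job is handed in; nothing more can be done
None
```

The job is handed in: the plate rests within about 0.01 rad of the green-topped dowel line, and it stayed there after I let go of the knob. The post is trimmed to within about 0.005 rad of plumb by my estimate. The plate never reached its far stop or knocked back on its first one, and the run took about 21 s of the 56 s allowed.

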